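Close and lock the belt hatch of a bench glass grinder

ROBOT

A 6-joint arm with a two-finger parallel gripper is mounted at the origin on a cart in front of the work surface, level with it; the furniture and walls round the work are solid. World frame = base frame: x ahead of the robot, y to its left, z up, the work surface at z = 0. Lengths are in mm, angles in rad, forces in N, time in s.
With the tool pointing down it reaches from about 250 to 800 mm from the base axis. Payload 3.9 kg.
Tool frame: the origin (TCP) lies midway between the tips of the shut fingers; the grasp point (between the pads) lies 19 mm behind it (r.grip_point_offset is the z of the grasp point in the tool frame, in mm); z points along the fingers, y is the direction in which the jaws open and shut (so a half turn about z gives the same grasp; the last joint's range is limited). The gripper opens to 85 mm and grips with 20 to 120 N. Pads are 22 mm wide; open, the fingers measure 114 mm over their backs; the gripper's body (76 mm by 85 mm) begins 54 mm behind the grasp point. The pads swing forward as they close: fully open they stand 13 mm farther back than shut.
Start: joints at [1.279, 0.26, -0.138, 1.173, 0, 1.571], TCP at [151.026, 502.799, 201.204] pointing down, gripper open.
Joint ranges: [-2.78, 2.78], [-0.83, 1.72], [-1.28, 1.37], [-1.9, 2.12], [-1.57, 1.48], [-3.14, 3.14]. Speed limits (rad/s): [2.57, 2.57, 3.14, 3.14, 3.14, 3.14].

INTERFACE

Orientations are given as a unit quaternion [w, x, y, z].
In Python, from plant import r gives the robot as it stands.
- The arm moves only by the shell command python3 -m crank 'ROWS'. ROWS is JSON, a list of rows, each an object of numbers: "ax", "ay", "az": the turn, a rotation vector about the tool's x, y, z in rad; "tx", "ty", "tz": the shift along the tool's x, y, z in m; "claw": the closure, from 0 (fully open) to 1 (shut). A call has 1 to 10 rows; each row is the pose to reach, as a shift and turn from the pose commanded when the call began, along the tool's axes at that moment; what a row does not reach only later rows make up. A row lasts 1/10 s, in which the tool goes at most 50 mm and 8.59 degrees, less where a joint would pass 70% of its speed; a pose out of reach is approached as far as the arm can. A call with a gripper value outside its range is refused whole. The fingers move at their own pace and stop on an object; the grip force is fixed at half the most. Time passes only in rows, so rows that repeat a pose let the fingers close. It gives the time, the measured TCP pose, the force and the opening at its end, in the units of the state.
- r.sense(): the state, without advancing time (a new reading comes with each control period).
- r.camera(name): name is "scene" or "top" or "wrist"; returns a dict with "img" (480x640x3 uint8, red, green, blue), "mtx" (3x3 intrinsics, pixels), "eye" and "attitude" of the camera in the world; the wrist camera has in their place "hand_eye" (4x4, takes a point from camera to tool coordinates, whose origin is the TCP and whose axes are the flange's). Camera axes: x right, y down, z forward; pixel columns grow to the right and rows downward; lengths in mm; the calibration is good to about 2 mm. A picture is of the moment at which its call begins: read the wrist's pose just before it. There is no depth.
- r.job_done(): hands the job in, once; it reports no verdict.
The state is a dict: "clock": time; "joint_pos": joint angles; "qd": joint speeds; "tau": joint torques, N m; "tool_pos": TCP position; "eef_rot": TCP orientation; "ft_force": force on the tool from outside, world axes, zero at the start; "torque": the same for the moment, N m; "finger_gap": finger opening in mm.
Only numpy, scipy, OpenCV 4.12 (cv2) and the standard library are available. Lean on these libraries where they do the work, as an engineer would, in place of code of your own. Each camera call takes 0.05 s, during which the arm holds its last target. There are 200 camera calls.

TASK

Swing the metal hatch cover of the bench glass grinder shut, then lock it with its quarter-turn wing stud: push the stud in until its cross-pin drops through the slotted receptacle under the cover, turn it a quarter turn clockwise and let go, so that it springs back into the locking groove. The wing has slipped round on its shank and no longer shows just how the pin lies, so feel for the slot with light pressure and never force the pin down on the receptacle; leave the tile on the grid, the nippers and the copper piece where they are.

Things in the scene. Friction and masses are not known exactly. Their poses are not given: they have to be found in the camera images.
- grinder: Bench glass grinder, a grey box 130 (x) by 230 (y) by 90 mm high, fixed to the table. Origin: centre of its underside on the table; front (rocker switch) faces its -x, z up. Left half (+y): white work grid with the brass grinding head. Right half (-y): drive hatch, its top face (deck) at z = 90 mm. The cover's hinge line runs along y at x = +48 mm, z = 90 mm, centred at y = -52.5 mm.
- cover (a joint): Angle of the hatch cover, a flat aluminium plate 100 x 100 mm, 4 mm thick, hinged at its far edge: 0 = shut on a solid stop (top face 94 mm above the grinder's underside), grows as it opens upward, at most 1.15 rad. It starts half open; the balanced, stiff hinge stays where it is left and takes about 1 to 3 N at the free edge to close.
- cover_edge (a point): Point on the cover's top face on its centre line, 92 mm from the hinge line, 8 mm from its free edge (y axis along the hinge, z normal to the plate). The stud sits on the centre line 78 mm from the hinge; the plate reaches 50 mm to each side of it.
- stud_wing (a point): Centre of the stud's black wing: 34 mm long (its y), 10 mm thick (its x), 18 mm high (z along the stud's axis). The wing stands on a steel flange, 36 mm diameter, whose top is 9 mm below this point and bears a downward push. With the cover shut and the stud out, this point is about 118 mm above the grinder's underside.
- stud_push (a joint): How far the stud is pushed in (m): 0 = out, 0.0115 = stop. Spring: 0.8 N per mm. At the foot of its shank is a cross-pin 4 x 4 x 20 mm. Cover shut: a pin more than about 0.07 rad out of line with the slot lands on the receptacle at about 0.0015 and goes no further. In line it passes; from 0.0095 on it is below and can turn. Let go: 0.0075 in the locking groove, 0.0094 below but not in it.
- stud_turn (a joint): Angle of stud and wing (rad): 0 = wing along the hinge line (grinder's y), positive anticlockwise seen from above; turns freely. The wing has slipped on its shank: the pin lies up to 0.6 rad off the wing, either way, not given, so it meets the slot somewhere from -0.6 to 0.6. From there, 1.57 clockwise (falling) locks; lugs stop it about 0.15 beyond, and bar it from turning anticlockwise below.
- tile_on_grid: Bystander: small crackle-glazed tile 22 x 22 x 4 mm lying on the white work grid. Origin: centre of its underside.
- nippers: Bystander: tile nippers with red handles, 52 x 199 x 15 mm, lying on the table to the left. Origin: middle of the underside.
- copper_strip: Bystander: three copper tiles in a row on glass, 21 x 56 x 7 mm, on the table left of the grinder. Origin: centre of its underside.
- receptacle: Slotted steel receptacle, 4 mm thick, riveted to a bracket inside the hatch, right under the stud when the cover is shut. Origin: centre of its top face, 80.5 mm above the grinder's underside; axes as the grinder's. Its slot, 5 mm wide, runs along its y; on its underside the locking groove runs along its x.

How it is judged:
By the outcome, as a careful person would: the job done as asked, in the order asked, and still so for the second after the job is handed in, with the robot touching nothing.
It also fails if it takes over 72 s, if anything falls off the work surface, if the arm or the gripper's body presses on something with over 40 N, if the wrist force passes 120 N, or if a joint passes its speed limit or range.

## Working session

There is one attempt and no reset: what is moved stays moved. The work goes in short steps, Python scripts to look and compute and a shell command to move; the robot and the scene stay as the last step left them, time stands still between calls to the robot, and variables do not carry over. Pictures are saved under pics/ and viewed, about 8 in all and at most 12, crops included, and the job is handed in when it is done.

```bash
ls; mkdir -p pics; python3 - <<'E'
from plant import r
import cv2
print(r.sense())
print(r.grip_point_offset)
for n in ("scene","top"):
    c=r.camera(n); cv2.imwrite(f"pics/{n}0.png",c["img"][:,:,::-1]); print(n,c["mtx"],c["eye"],c["attitude"])
E
```

```text
pics
{'clock': 0.0, 'joint_pos': array([ 1.27898850e+00,  2.60675443e-01, -1.39354715e-01,  1.17270504e+00,
       -8.71314429e-07,  1.57081482e+00]), 'qd': array([-0.00055529, -0.00095459, -0.00044342, -0.00076563, -0.00090387,
       -0.00096709]), 'tau': array([ 2.73968508e-03, -4.05678105e+01,  2.53924191e+01,  1.88626698e-02,
       -2.43556445e-05,  5.84358503e-06]), 'tool_pos': array([150.82348722, 502.10342806, 200.3748882 ]), 'eef_rot': array([-1.40503085e-04,  1.45395881e-01,  9.89373083e-01, -9.59198817e-04]), 'ft_force': array([-0.50895701, -0.4234538 ,  0.60793854]), 'torque': array([-0.01074532,  0.00583904,  0.0197853 ]), 'finger_gap': 85.63168659923744}
-18.700000000000003
scene [[613.42280131   0.         307.79438679]
 [  0.         613.42280131 240.60456868]
 [  0.           0.           1.        ]] [ 130.21655611 -564.35913793  607.78880299] [-0.49170027  0.84545073 -0.17297352  0.116293  ]
top [[495.35103378   0.         320.15446467]
 [  0.         495.35103378 240.36345301]
 [  0.           0.           1.        ]] [326.05009249 213.51018605 926.26102717] [-0.06818552  0.70481653 -0.70325702  0.06335574]
```

View pics/scene0.png

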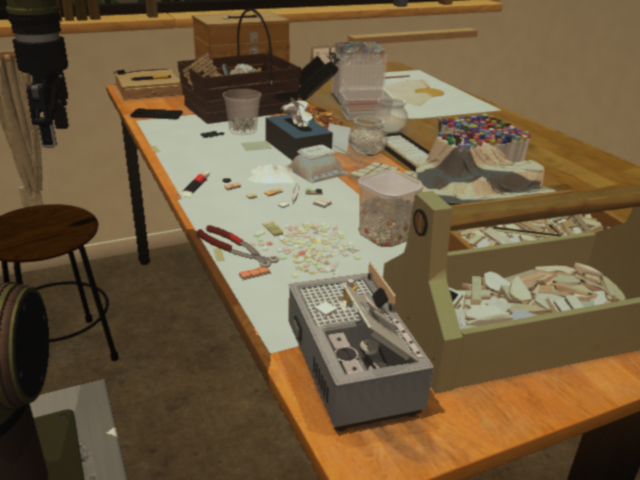

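View pics/top0.png

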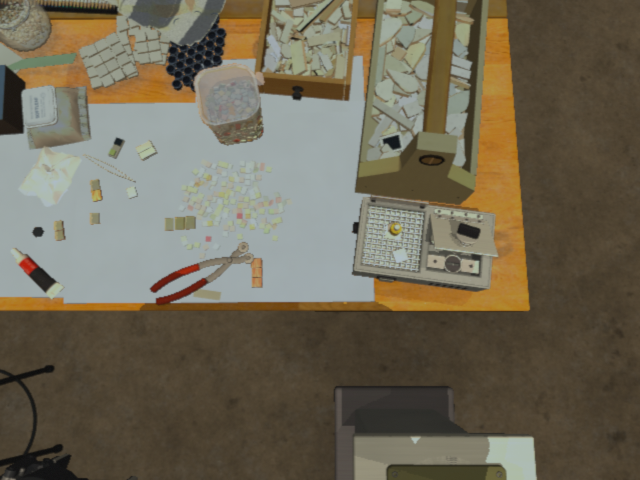

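The scene view shows the grinder at about (360,350), hatch cover half open. In the top view the grinder spans (355,197)-(496,290), with the wing at (467,232), the receptacle at about (452,264), and a tall toolbox right behind it. I'll enlarge the top view for corners.

```bash
cat > h.py <<'E'
import numpy as np, cv2
from scipy.spatial.transform import Rotation as R
def q(w): return R.from_quat([w[1],w[2],w[3],w[0]])
def ray(c,uv):
    d=np.linalg.inv(c["mtx"])@np.array([uv[0],uv[1],1.]); d=q(c["attitude"]).apply(d); return np.array(c["eye"]),d
def onz(c,uv,z):
    e,d=ray(c,uv); return e+d*(z-e[2])/d[2]
def meet(c1,u1,c2,u2):
    e1,d1=ray(c1,u1);e2,d2=ray(c2,u2)
    A=np.stack([d1,-d2],1); s=np.linalg.lstsq(A,e2-e1,rcond=None)[0]
    a=e1+d1*s[0];b=e2+d2*s[1]; return (a+b)/2,np.linalg.norm(a-b)
def proj(c,p):
    v=q(c["attitude"]).inv().apply(np.array(p)-np.array(c["eye"])); v=np.array(c["mtx"])@v; return v[:2]/v[2]
E
python3 - <<'E'
import cv2,pickle
from plant import r
cams={n:r.camera(n) for n in("scene","top")}
pickle.dump(cams,open("cams.pkl","wb"))
a=cv2.imread("pics/top0.png")[185:305,345:505]; cv2.imwrite("pics/topc.png",cv2.resize(a,None,fx=5,fy=5,interpolation=cv2.INTER_CUBIC))
a=cv2.imread("pics/scene0.png")[255:430,280:440]; cv2.imwrite("pics/scenec.png",cv2.resize(a,None,fx=3.4,fy=3.4,interpolation=cv2.INTER_CUBIC))
E
```

```text
(no output)
```

View pics/topc.png

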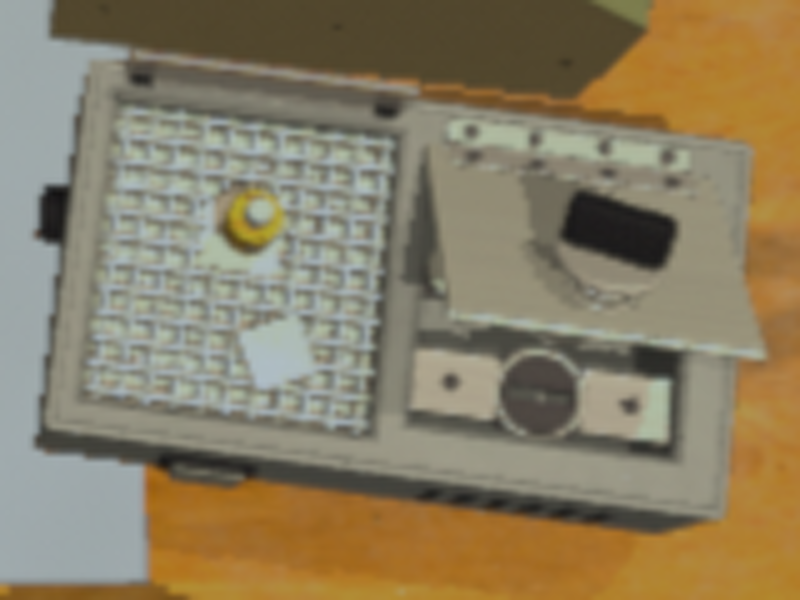

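View pics/scenec.png

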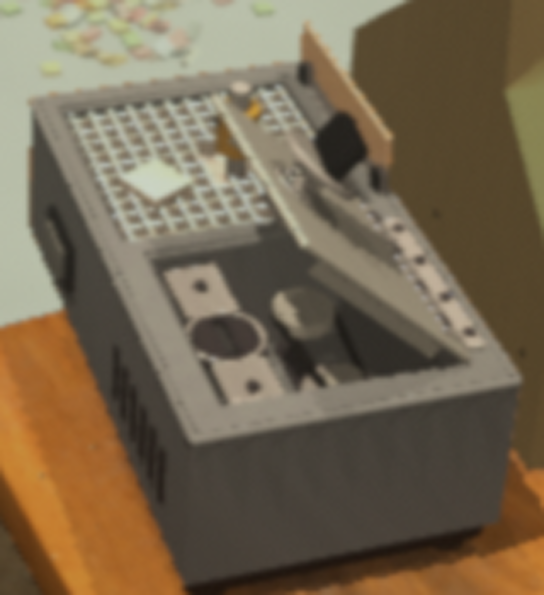

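Corners in the top crop: (92,62), (748,145), (722,518), (45,430). The receptacle is at (540,393) and the wing top at (620,230). In the scene crop the corners are (32,100), (192,443), (520,380), (300,65), with the wing at (340,148).

```bash
python3 - <<'E'
import pickle; from h import *
c=pickle.load(open("cams.pkl","rb")); T,S=c["top"],c["scene"]
t=lambda u:(np.array(u)+.5)/5+[345,185]-.5
s=lambda u:(np.array(u)+.5)/3.4+[280,255]-.5
tc=[t(u) for u in[(92,62),(748,145),(722,518),(45,430)]]   # FL FR NR NL
sc=[s(u) for u in[(300,65),(520,380),(192,443),(32,100)]]
W=np.array([[65,115],[65,-115],[-65,-115],[-65,115]])
for nm,cam,px in(("top",T,tc),("scene",S,sc)):
    P=np.array([onz(cam,u,90)[:2] for u in px]); ctr=P.mean(0)
    H=(W).T@(P-ctr); yaw=np.arctan2(H[0,1]-H[1,0],H[0,0]+H[1,1])
    Rm=np.array([[np.cos(yaw),-np.sin(yaw)],[np.sin(yaw),np.cos(yaw)]])
    print(nm,ctr,yaw,[np.linalg.norm(P[i]-P[(i+1)%4]).round(1) for i in range(4)],(P-(ctr+W@Rm.T)).round(1).tolist())
print("recept",onz(T,t((540,393)),80.5),onz(S,s((228,337)),80.5), meet(T,t((540,393)),S,s((228,337))))
w,e=meet(T,t((620,230)),S,s((340,148))); print("wing",w,e)
# tall things: toolbox corner
print("toolbox front edge base?",onz(T,t((52,40)),0),onz(T,t((575,97)),0))
E
```

```text
top [481.45345322  40.16263931] -0.1297336583227553 [np.float64(228.6), np.float64(130.2), np.float64(229.4), np.float64(130.5)] [[0.0, -0.9], [0.3, 0.5], [0.0, 0.4], [-0.4, -0.1]]
scene [484.28621335  36.91418288] -0.13636999030588248 [np.float64(226.4), np.float64(130.0), np.float64(229.1), np.float64(128.4)] [[-1.0, -1.7], [0.3, 1.8], [0.1, 0.5], [0.7, -0.5]]
recept [445.86083869  -8.3147576   80.5       ] [448.7772664  -10.55047479  80.5       ] (array([447.6369925 ,  -9.24817003,  79.4193624 ]), np.float64(3.4115093667974845))
wing [487.19857433 -14.91460583 162.28373647] 2.445420993714743
toolbox front edge base? [594.89203565 152.87716344   0.        ] [572.32122814 -48.24666371   0.        ]
```

Grinder at about (482.5, 39), yaw -0.132. The predicted receptacle (446,-9) agrees with the measured one. Cover angle is about 0.7 rad. Next I'll approach above the cover's free edge, beside the stud.

```bash
cat >> h.py <<'E'
G=np.array([482.5,39.]);YAW=-0.132
def world(xl,yl,z):
    c,s=np.cos(YAW),np.sin(YAW); return np.array([G[0]+c*xl-s*yl,G[1]+s*xl+c*yl,z])
def rows(st,P,ang,pos0=None,rot0=None):
    "shift/turn (tool axes) from state st to TCP P pointing down with tool-y at world angle ang"
    R0=q(st["eef_rot"]); y=np.array([np.cos(ang),np.sin(ang),0]);z=np.array([0,0,-1.]);x=np.cross(y,z)
    R1=R.from_matrix(np.stack([x,y,z],1))
    return (R0.inv().apply(np.array(P)-st["tool_pos"])/1000).round(4),(R0.inv()*R1).as_rotvec().round(4)
E
python3 - <<'E'
from h import *; from plant import r
s=r.sense()
P=world(-18,-87,215);print(P,rows(s,P,np.pi+YAW))
E
```

```text
[453.20590893 -44.87404979 215.        ] (array([-0.447 , -0.4372, -0.0138]), array([-9.0000e-04, -1.1000e-03, -1.7306e+00]))
```

```bash
python3 -m crank '[{"tx":-0.045,"ty":-0.044,"tz":-0.02,"az":-0.14,"claw":1},{"tx":-0.09,"ty":-0.087,"tz":-0.02,"az":-0.28,"claw":1},{"tx":-0.12,"ty":-0.12,"tz":-0.02,"az":-0.42,"claw":1},{"tx":-0.15,"ty":-0.15,"tz":-0.02,"az":-0.56,"claw":1},{"tx":-0.18,"ty":-0.18,"tz":-0.02,"az":-0.7,"claw":1},{"tx":-0.21,"ty":-0.21,"tz":-0.02,"az":-0.84,"claw":1},{"tx":-0.24,"ty":-0.24,"tz":-0.02,"az":-0.98,"claw":1},{"tx":-0.27,"ty":-0.27,"tz":-0.02,"az":-1.12,"claw":1},{"tx":-0.3,"ty":-0.3,"tz":-0.02,"az":-1.26,"claw":1},{"tx":-0.33,"ty":-0.33,"tz":-0.02,"az":-1.4,"claw":1}]'; python3 - <<'E'
from h import *; from plant import r
s=r.sense()
P=world(-18,-87,215);print(s["joint_pos"],P,rows(s,P,np.pi+YAW))
E
```

```text
[ 1.27900724e+00  2.60457001e-01 -1.38872786e-01  1.17269956e+00
 -5.83990522e-06  1.57078644e+00] [453.20590893 -44.87404979 215.        ] (array([-0.447 , -0.4372, -0.0138]), array([-9.0000e-04, -1.1000e-03, -1.7306e+00]))validation failed for argument at $[0]...
```

```bash
python3 -m crank '[{"ax":0.0,"ay":0.0,"az":-0.14,"tx":-0.045,"ty":-0.044,"tz":-0.02,"claw":1.0}]'; echo; python3 -m crank --help | head -20
```

```text
clock: 0.3
tool_pos: [172.9, 463.5, 214.1]
eef_rot: [-0.001, 0.072, 0.997, -0.0]
ft_force: [1.1, -1.0, 0.6]
finger_gap: 73.4
invalid input: not JSON, or not a number
```

```bash
python3 - <<'E'
from h import *; from plant import r
s=r.sense()
P=world(-18,-87,215);print(rows(s,P,np.pi+YAW))
E
```

```text
(array([-0.3503, -0.4629, -0.0009]), array([ 3.0000e-04, -2.0000e-03, -1.5827e+00]))
```

```bash
python3 -m crank '[{"ax":0,"ay":0,"az":-0.14,"tx":-0.03,"ty":-0.04,"tz":0,"claw":1},{"ax":0,"ay":0,"az":-0.28,"tx":-0.06,"ty":-0.08,"tz":0,"claw":1},{"ax":0,"ay":0,"az":-0.42,"tx":-0.09,"ty":-0.12,"tz":0,"claw":1},{"ax":0,"ay":0,"az":-0.56,"tx":-0.12,"ty":-0.16,"tz":0,"claw":1},{"ax":0,"ay":0,"az":-0.7,"tx":-0.15,"ty":-0.2,"tz":0,"claw":1},{"ax":0,"ay":0,"az":-0.84,"tx":-0.18,"ty":-0.24,"tz":0,"claw":1},{"ax":0,"ay":0,"az":-0.98,"tx":-0.21,"ty":-0.28,"tz":0,"claw":1},{"ax":0,"ay":0,"az":-1.12,"tx":-0.24,"ty":-0.32,"tz":0,"claw":1},{"ax":0,"ay":0,"az":-1.26,"tx":-0.27,"ty":-0.36,"tz":0,"claw":1},{"ax":0,"ay":0,"az":-1.4,"tx":-0.3,"ty":-0.4,"tz":0,"claw":1}]';python3 - <<'E'
from h import *; from plant import r
s=r.sense()
P=world(-18,-87,215);print(s["joint_pos"],rows(s,P,np.pi+YAW))
E
```

```text
clock: 1.3
tool_pos: [373.3, 91.5, 216.4]
eef_rot: [0.0, -0.517, 0.856, 0.0]
ft_force: [1.0, 0.3, -0.0]
finger_gap: -0.1
[ 2.40220997e-01  1.04841256e-02 -3.97705381e-01  1.16222586e+00
  1.55441828e-04 -8.46550342e-01] (array([ 0.0835, -0.1342,  0.0014]), array([-2.00e-04,  3.00e-04, -3.52e-01]))
```

```bash
python3 -m crank '[{"ax":0,"ay":0,"az":0,"tx":0,"ty":0,"tz":0,"claw":1},{"ax":0,"ay":0,"az":0,"tx":0,"ty":0,"tz":0,"claw":1}]';python3 - <<'E'
from h import *; from plant import r
s=r.sense()
P=world(-18,-87,215);print(s["joint_pos"],rows(s,P,np.pi+YAW))
E
```

```text
clock: 1.5
tool_pos: [372.8, 92.4, 216.2]
eef_rot: [-0.0, -0.513, 0.858, 0.0]
ft_force: [0.2, 0.0, 0.3]
finger_gap: 0.0
[ 2.42449734e-01  1.10091883e-02 -3.97702398e-01  1.16272285e+00
  5.78835000e-04 -8.35590338e-01] (array([ 0.0829, -0.1358,  0.0011]), array([ 9.000e-04,  2.000e-04, -3.608e-01]))
```

Settled: no lag, so the commanded pose is the reached pose. Continuing.

```bash
python3 -m crank '[{"ax":0,"ay":0,"az":-0.12,"tx":0.028,"ty":-0.045,"tz":0,"claw":1},{"ax":0,"ay":0,"az":-0.24,"tx":0.055,"ty":-0.09,"tz":0,"claw":1},{"ax":0,"ay":0,"az":-0.36,"tx":0.083,"ty":-0.136,"tz":0.001,"claw":1},{"ax":0,"ay":0,"az":-0.36,"tx":0.083,"ty":-0.136,"tz":0.001,"claw":1},{"ax":0,"ay":0,"az":-0.36,"tx":0.083,"ty":-0.136,"tz":0.001,"claw":1},{"ax":0,"ay":0,"az":-0.36,"tx":0.083,"ty":-0.136,"tz":0.001,"claw":1}]';python3 - <<'E'
from h import *; from plant import r
s=r.sense()
c=r.camera("wrist");cv2.imwrite("pics/w1.png",c["img"][:,:,::-1]); print(c["hand_eye"])
a=r.camera("scene")["img"][230:430,270:480,::-1];cv2.imwrite("pics/s1.png",cv2.resize(a,None,fx=2.8,fy=2.8))
print(s["joint_pos"])
for xl,z in((-16,170),(-18,158),(-24,140),(-31,122),(-36,105),(-38,96)): print(rows(s,world(xl,-87,z),np.pi+YAW)[0])
E
```

```text
clock: 2.1
tool_pos: [453.4, -42.8, 215.0]
eef_rot: [-0.0, -0.66, 0.751, 0.001]
ft_force: [-0.9, -0.2, -0.1]
finger_gap: -0.3
[[ 4.01171518e-04 -9.54427717e-01 -2.98441907e-01  7.47446731e+01]
 [ 9.99999919e-01  3.91569233e-04  9.19674991e-05  1.57460128e-01]
 [ 2.90843385e-05 -2.98441920e-01  9.54427797e-01 -1.73454471e+02]
 [ 0.00000000e+00  0.00000000e+00  0.00000000e+00  1.00000000e+00]]
[-9.46998313e-02  1.36052312e-01 -2.62024317e-01  1.17428494e+00
  7.95993597e-04 -1.53713824e+00]
[ 0.0021 -0.0022  0.045 ]
[ 0.0021 -0.0002  0.057 ]
[0.0021 0.0058 0.075 ]
[0.0021 0.0127 0.0931]
[0.0021 0.0177 0.1101]
[0.0021 0.0197 0.1191]
```

View pics/s1.png

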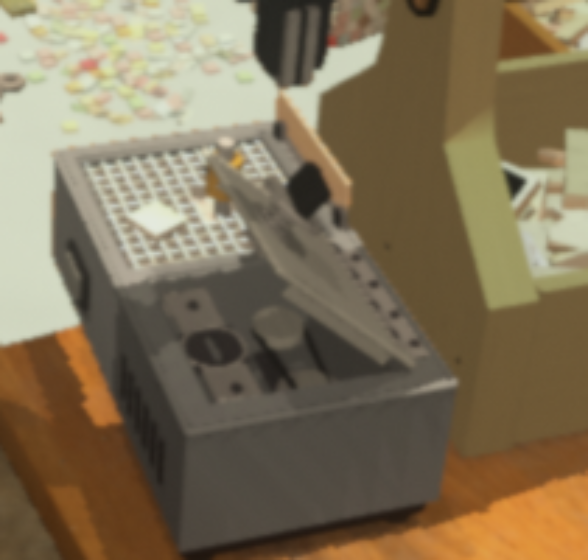

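The gripper tips (290,80 in the crop) sit clear above the right half of the cover, in front of the toolbox. I'll descend along the edge's arc.

```bash
python3 -m crank '[{"ax":0,"ay":0,"az":0,"tx":0.002,"ty":-0.002,"tz":0.03,"claw":1},{"ax":0,"ay":0,"az":0,"tx":0.002,"ty":-0.002,"tz":0.045,"claw":1},{"ax":0,"ay":0,"az":0,"tx":0.002,"ty":0,"tz":0.051,"claw":1},{"ax":0,"ay":0,"az":0,"tx":0.002,"ty":0,"tz":0.057,"claw":1},{"ax":0,"ay":0,"az":0,"tx":0.002,"ty":0.003,"tz":0.063,"claw":1},{"ax":0,"ay":0,"az":0,"tx":0.002,"ty":0.004,"tz":0.069,"claw":1},{"ax":0,"ay":0,"az":0,"tx":0.002,"ty":0.006,"tz":0.075,"claw":1}]'
python3 -m crank '[{"ax":0,"ay":0,"az":0,"tx":0,"ty":0.002,"tz":0.006,"claw":1},{"ax":0,"ay":0,"az":0,"tx":0,"ty":0.004,"tz":0.012,"claw":1},{"ax":0,"ay":0,"az":0,"tx":0,"ty":0.007,"tz":0.018,"claw":1},{"ax":0,"ay":0,"az":0,"tx":0,"ty":0.009,"tz":0.024,"claw":1}]'
```

```text
clock: 2.9
tool_pos: [448.1, -45.3, 140.4]
eef_rot: [0.0, -0.66, 0.751, -0.0]
ft_force: [-0.8, -0.3, 0.1]
finger_gap: -0.1
clock: 3.3
tool_pos: [437.5, -44.1, 115.9]
eef_rot: [-0.001, -0.66, 0.751, 0.001]
ft_force: [-5.0, 0.5, 6.1]
finger_gap: 0.3
```

```bash
python3 - <<'E'
from h import *; from plant import r
a=r.camera("scene")["img"][230:430,270:480,::-1];a=cv2.resize(a,None,fx=2.8,fy=2.8)
b=r.camera("top")["img"][185:305,400:505,::-1];b=cv2.resize(b,None,fx=2,fy=2)
o=np.zeros((560,800,3),np.uint8);o[:,:588]=a;o[:b.shape[0],588:588+b.shape[1]]=b[:,:212]
cv2.imwrite("pics/s2.png",o)
E
```

```text
(no output)
```

View pics/s2.png

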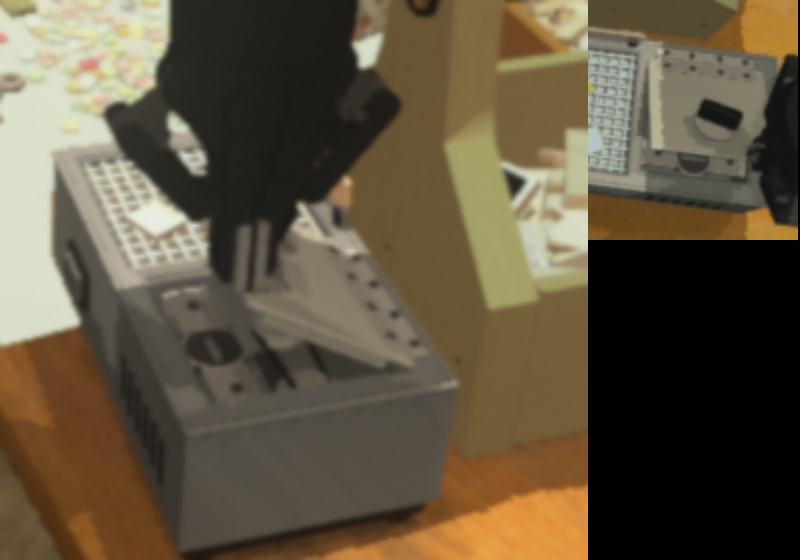

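The cover has come down to about 0.25 rad, with the finger on its free edge right of the stud; the force is friction from the edge sliding. Continuing down.

```bash
python3 -m crank '[{"ax":0,"ay":0,"az":0,"tx":0,"ty":0.002,"tz":0.005,"claw":1},{"ax":0,"ay":0,"az":0,"tx":0,"ty":0.003,"tz":0.01,"claw":1},{"ax":0,"ay":0,"az":0,"tx":0,"ty":0.004,"tz":0.014,"claw":1},{"ax":0,"ay":0,"az":0,"tx":0,"ty":0.004,"tz":0.018,"claw":1}]'; python3 -m crank '[{"ax":0,"ay":0,"az":0,"tx":0,"ty":0.000,"tz":0.001,"claw":1},{"ax":0,"ay":0,"az":0,"tx":0,"ty":0.000,"tz":0.002,"claw":1}]'
```

```text
clock: 3.8
tool_pos: [434.8, -43.7, 98.0]
eef_rot: [-0.0, -0.66, 0.751, 0.0]
ft_force: [0.2, 0.2, 1.4]
finger_gap: 0.2
clock: 4.0
tool_pos: [435.3, -43.7, 96.3]
eef_rot: [0.0, -0.66, 0.751, -0.0]
ft_force: [-0.3, 0.1, 1.3]
finger_gap: -0.6
```

```bash
python3 -m crank '[{"ax":0,"ay":0,"az":0,"tx":0,"ty":0.000,"tz":0.001,"claw":1},{"ax":0,"ay":0,"az":0,"tx":0,"ty":0.000,"tz":0.002,"claw":1}]';python3 -m crank '[{"ax":0,"ay":0,"az":0,"tx":0,"ty":0.000,"tz":0.001,"claw":1},{"ax":0,"ay":0,"az":0,"tx":0,"ty":0.000,"tz":0.001,"claw":1}]'
```

```text
clock: 4.2
tool_pos: [435.2, -43.7, 94.5]
eef_rot: [0.0, -0.66, 0.751, -0.0]
ft_force: [-0.6, -0.1, -0.2]
finger_gap: -0.1
clock: 4.4
tool_pos: [435.0, -43.7, 93.3]
eef_rot: [0.0, -0.66, 0.751, -0.0]
ft_force: [0.4, -0.8, 0.2]
finger_gap: 0.4
```

```bash
python3 -m crank '[{"ax":0,"ay":0,"az":0,"tx":0,"ty":0.000,"tz":0.0005,"claw":1},{"ax":0,"ay":0,"az":0,"tx":0,"ty":0.000,"tz":0.001,"claw":1}]'
```

```text
clock: 4.6
tool_pos: [434.9, -43.7, 92.4]
eef_rot: [0.0, -0.66, 0.751, -0.0]
ft_force: [-1.0, 0.3, 1.5]
finger_gap: -0.1
```

```bash
python3 -m crank '[{"ax":0,"ay":0,"az":0,"tx":0,"ty":0.000,"tz":0.0005,"claw":1},{"ax":0,"ay":0,"az":0,"tx":0,"ty":0.000,"tz":0.001,"claw":1}]'; python3 -m crank '[{"ax":0,"ay":0,"az":0,"tx":0,"ty":0.000,"tz":0.0005,"claw":1},{"ax":0,"ay":0,"az":0,"tx":0,"ty":0.000,"tz":0.001,"claw":1}]'
```

```text
clock: 4.8
tool_pos: [434.9, -43.7, 91.3]
eef_rot: [-0.0, -0.66, 0.751, 0.0]
ft_force: [0.0, -0.3, 0.5]
finger_gap: -0.1
clock: 5.0
tool_pos: [434.9, -43.7, 90.3]
eef_rot: [-0.0, -0.66, 0.751, 0.0]
ft_force: [-0.8, -0.1, 1.5]
finger_gap: -0.2
```

```bash
python3 - <<'E'
from h import *; from plant import r
a=r.camera("scene")["img"][270:430,280:480,::-1];a=cv2.resize(a,None,fx=2.5,fy=2.5)
b=r.camera("wrist")["img"][:,:,::-1];b=cv2.resize(b,None,fx=.46,fy=.46)
cv2.imwrite("pics/w3.png",r.camera("wrist")["img"][:,:,::-1])
o=np.zeros((400,800,3),np.uint8);o[:,:500]=a;o[:b.shape[0],500:500+b.shape[1]]=b
cv2.imwrite("pics/s3.png",o)
E
```

```text
(no output)
```

View pics/s3.png

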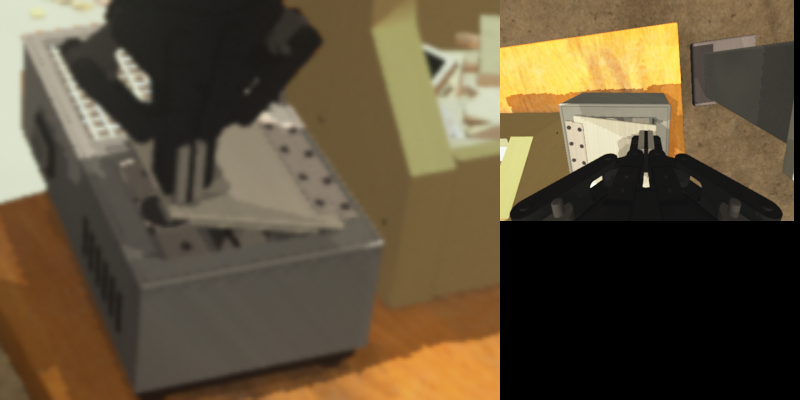

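```bash
python3 - <<'E'
import cv2
a=cv2.imread("pics/w3.png")[190:420,110:400]; cv2.imwrite("pics/w3c.png",cv2.resize(a,None,fx=2.6,fy=2.6))
E
```

```text
(no output)
```

View pics/w3c.png

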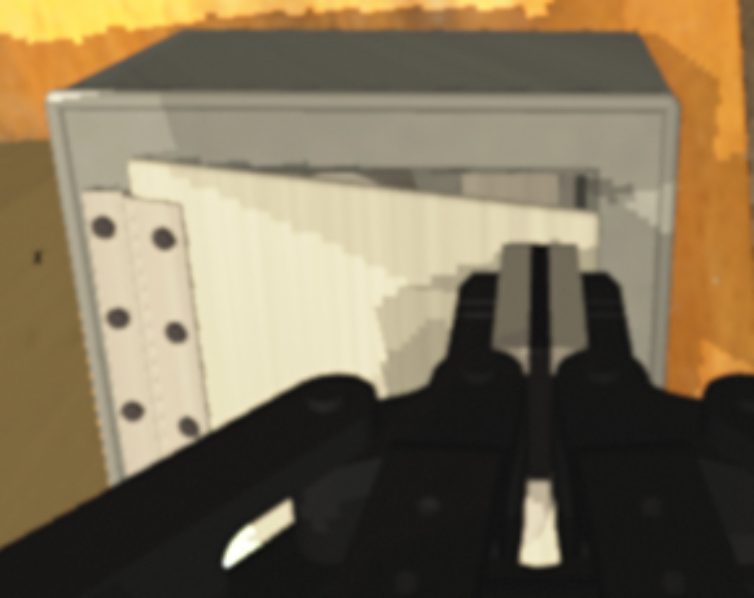

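The finger appears over the plate near its free edge, yet the side edge (130,160)-(598,215) slopes as if the cover were still open. I'll check by projecting the points.

```bash
cat >> h.py <<'E'
def wproj(c,s,p):
    H=np.array(c["hand_eye"]); t=q(s["eef_rot"]).inv().apply(np.array(p)-s["tool_pos"])
    v=np.array(c["mtx"])@(H[:3,:3].T@(t-H[:3,3])); return v[:2]/v[2]
E
python3 - <<'E'
from h import *; from plant import r
s=r.sense();c=r.camera("wrist")
f=lambda p:((wproj(c,s,p)-[110,190])*2.6).round()
print("mtx",c["mtx"][0],"TCP",f(s["tool_pos"]))
t=q(s["eef_rot"])
print("tip corners",[f(s["tool_pos"]+t.apply([x,y,0])) for x in(11,-11) for y in(-12,12)])
print("deck front-right(crop 680,100), back-right (50,97)",f(world(-65,-115,90)),f(world(65,-115,90)))
for th in(0,.1,.2,.3):
    cc,ss=np.cos(th),np.sin(th)
    print(th,"corner(598,215)",f(world(48-100*cc+4*ss,-102.5,90+100*ss+4*cc)),"hinge end(130,160)",f(world(48+4*ss,-102.5,94)))
S=r.camera("scene"); g=lambda p:((proj(S,p)-[280,270])*2.5).round()
print("scene TCP",g(s["tool_pos"]),[(th,g(world(48-100*np.cos(th),-102.5,90+100*np.sin(th))),g(world(48-100*np.cos(th),-2.5,90+100*np.sin(th)))) for th in(0,.1,.2,.3)])
E
```

```text
mtx [334.4001074    0.         317.13559662] TCP [538. 213.]
tip corners [array([481., 165.]), array([594., 165.]), array([483., 259.]), array([592., 259.])]
deck front-right(crop 680,100), back-right (50,97) [676.  94.] [49. 92.]
0 corner(598,215) [614. 157.] hinge end(130,160) [131. 155.]
0.1 corner(598,215) [613. 174.] hinge end(130,160) [129. 155.]
0.2 corner(598,215) [607. 193.] hinge end(130,160) [127. 155.]
0.3 corner(598,215) [595. 213.] hinge end(130,160) [125. 155.]
scene TCP [173. 240.] [(0, array([153., 265.]), array([ 94., 145.])), (0.1, array([155., 249.]), array([ 95., 130.])), (0.2, array([159., 233.]), array([ 98., 115.])), (0.3, array([165., 217.]), array([103., 100.]))]
```

Numbers say the tip (z=90) lies below a cover still at about 0.29 rad. The finger has slipped past the plate rather than pressing it. I'll lift slowly while watching the force.

```bash
python3 -m crank '[{"ax":0,"ay":0,"az":0,"tx":0,"ty":0,"tz":-0.005,"claw":1},{"ax":0,"ay":0,"az":0,"tx":0,"ty":0,"tz":-0.01,"claw":1}]';python3 -m crank '[{"ax":0,"ay":0,"az":0,"tx":0,"ty":0,"tz":-0.005,"claw":1},{"ax":0,"ay":0,"az":0,"tx":0,"ty":0,"tz":-0.01,"claw":1}]';python3 -m crank '[{"ax":0,"ay":0,"az":0,"tx":0,"ty":0,"tz":-0.005,"claw":1},{"ax":0,"ay":0,"az":0,"tx":0,"ty":0,"tz":-0.015,"claw":1}]'
python3 - <<'E'
from h import *; from plant import r
a=r.camera("scene")["img"][270:430,280:480,::-1];a=cv2.resize(a,None,fx=2.0,fy=2.0)
b=r.camera("wrist")["img"][190:420,110:400,::-1];b=cv2.resize(b,None,fx=1.35,fy=1.35)
o=np.zeros((330,800,3),np.uint8);o[:320,:400]=a;o[:b.shape[0],400:400+b.shape[1]]=b
cv2.imwrite("pics/s4.png",o)
E
```

```text
clock: 5.45
tool_pos: [434.8, -43.7, 100.6]
eef_rot: [-0.0, -0.66, 0.751, 0.0]
ft_force: [-0.2, 1.4, -0.0]
finger_gap: -0.2
clock: 5.65
tool_pos: [435.2, -43.7, 111.0]
eef_rot: [0.0, -0.66, 0.751, -0.0]
ft_force: [0.4, 0.0, 0.1]
finger_gap: 0.0
clock: 5.85
tool_pos: [434.4, -43.6, 125.6]
eef_rot: [-0.0, -0.66, 0.751, 0.0]
ft_force: [-0.3, -0.8, -0.1]
finger_gap: 0.0
```

View pics/s4.png

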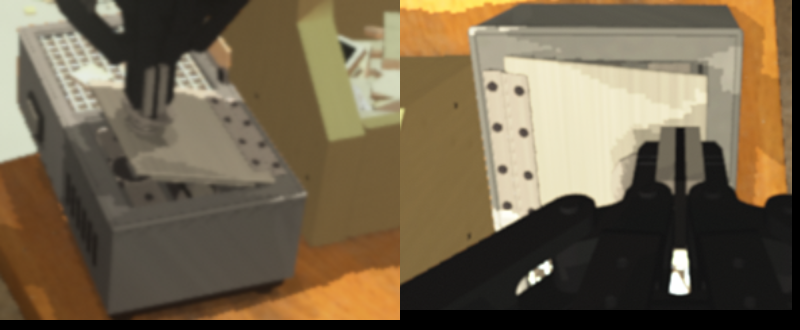

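The wrist view shows the visible fingertip is not where the TCP should project. I'll quantify that from both cameras, along with the cover angle.

```bash
python3 - <<'E'
from h import *; from plant import r
s=r.sense();c=r.camera("wrist");S=r.camera("scene")
g=lambda p:((proj(S,p)-[280,270])*2).round()
t=q(s["eef_rot"])
for z in(0,-10,-20,-30): print(z,"scene s4 px",g(s["tool_pos"]+t.apply([0,0,z])),"near corners",[g(s["tool_pos"]+t.apply([11,y,z])) for y in(-12,12)],
  "wrist row/col of near corners",[((wproj(c,s,s["tool_pos"]+t.apply([11,y,z]))-[110,190])*1.35+[400,0]).round() for y in(-12,12)],[((wproj(c,s,s["tool_pos"]+t.apply([x,0,z]))-[110,190])*1.35+[400,0]).round()[1] for x in(0,5)])
for th in(0.1,.2,.25,.3,.35):
    cc,ss=np.cos(th),np.sin(th)
    print(th,"corner(706,75)",((wproj(c,s,world(48-100*cc+4*ss,-102.5,90+100*ss+4*cc))-[110,190])*1.35+[400,0]).round())
E
```

```text
0 scene s4 px [144. 146.] near corners [array([169., 154.]), array([132., 161.])] wrist row/col of near corners [array([650.,  86.]), array([709.,  86.])] [np.float64(111.0), np.float64(99.0)]
-10 scene s4 px [145. 134.] near corners [array([170., 141.]), array([133., 148.])] wrist row/col of near corners [array([648.,  95.]), array([710.,  95.])] [np.float64(121.0), np.float64(109.0)]
-20 scene s4 px [146. 121.] near corners [array([171., 128.]), array([134., 135.])] wrist row/col of near corners [array([646., 105.]), array([712., 105.])] [np.float64(132.0), np.float64(120.0)]
-30 scene s4 px [147. 107.] near corners [array([172., 115.]), array([135., 121.])] wrist row/col of near corners [array([644., 116.]), array([714., 116.])] [np.float64(145.0), np.float64(132.0)]
0.1 corner(706,75) [715.  62.]
0.2 corner(706,75) [712.  68.]
0.25 corner(706,75) [710.  72.]
0.3 corner(706,75) [707.  76.]
0.35 corner(706,75) [703.  79.]
```

The visible tip sits about 30 mm behind the reported TCP in both views. That fits everything: the cover at 0.3 rad matches a tip at z≈120. So the tip was on the cover all along, and I need to go about 30 mm lower, by feel.

```bash
python3 -m crank '[{"ax":0,"ay":0,"az":0,"tx":0,"ty":0.002,"tz":0.03,"claw":1},{"ax":0,"ay":0,"az":0,"tx":0,"ty":0.004,"tz":0.036,"claw":1},{"ax":0,"ay":0,"az":0,"tx":0,"ty":0.004,"tz":0.041,"claw":1},{"ax":0,"ay":0,"az":0,"tx":0,"ty":0.004,"tz":0.045,"claw":1},{"ax":0,"ay":0,"az":0,"tx":0,"ty":0.004,"tz":0.049,"claw":1}]';for i in 1 2; do python3 -m crank '[{"ax":0,"ay":0,"az":0,"tx":0,"ty":0,"tz":0.001,"claw":1},{"ax":0,"ay":0,"az":0,"tx":0,"ty":0,"tz":0.002,"claw":1},{"ax":0,"ay":0,"az":0,"tx":0,"ty":0,"tz":0.003,"claw":1}]' | grep -E 'pos|force'; done
```

```text
clock: 6.55
tool_pos: [431.2, -43.2, 76.6]
eef_rot: [0.0, -0.66, 0.751, -0.0]
ft_force: [-0.3, 0.5, 2.4]
finger_gap: 0.5
tool_pos: [431.1, -43.2, 73.6]
ft_force: [-0.7, 0.4, 1.7]
tool_pos: [430.9, -43.2, 70.4]
ft_force: [-1.0, 0.6, 2.1]
```

```bash
for i in 1 2; do python3 -m crank '[{"ax":0,"ay":0,"az":0,"tx":0,"ty":0,"tz":0.001,"claw":1},{"ax":0,"ay":0,"az":0,"tx":0,"ty":0,"tz":0.002,"claw":1}]' | grep -E 'pos|force'; done
```

```text
tool_pos: [430.9, -43.2, 68.3]
ft_force: [-1.3, -1.3, 1.5]
tool_pos: [430.9, -43.2, 66.3]
ft_force: [-1.2, 0.2, 1.5]
```

```bash
for i in 1 2 3; do python3 -m crank '[{"ax":0,"ay":0,"az":0,"tx":0,"ty":0,"tz":0.0005,"claw":1},{"ax":0,"ay":0,"az":0,"tx":0,"ty":0,"tz":0.001,"claw":1}]' | grep -E 'pos|force'; done
```

```text
tool_pos: [430.9, -43.2, 65.3]
ft_force: [-1.1, 0.4, 1.4]
tool_pos: [430.9, -43.2, 64.4]
ft_force: [-0.7, 0.6, 1.1]
tool_pos: [431.0, -43.2, 63.8]
ft_force: [-3.0, 0.4, 10.0]
```

Firm contact at TCP z=64 (10 N): the cover is shut on its stop, which confirms the tip offset of about 30 mm. Next I'll lift and move to the grid side, so the wrist camera sees the stud.

```bash
python3 -m crank '[{"ax":0,"ay":0,"az":0,"tx":0,"ty":0,"tz":-0.035,"claw":0.55},{"ax":0,"ay":0,"az":0,"tx":0,"ty":0,"tz":-0.075,"claw":0.55},{"ax":0,"ay":0,"az":0,"tx":-0.04,"ty":-0.01,"tz":-0.075,"claw":0.55},{"ax":0,"ay":0,"az":0,"tx":-0.08,"ty":-0.01,"tz":-0.075,"claw":0.55},{"ax":0,"ay":0,"az":0,"tx":-0.08,"ty":-0.01,"tz":-0.075,"claw":0.55},{"ax":0,"ay":0,"az":0,"tx":-0.08,"ty":-0.01,"tz":-0.075,"claw":0.55}]'
python3 - <<'E'
from h import *; from plant import r
import pickle
s=r.sense();c=r.camera("wrist");pickle.dump((s,c),open("w5.pkl","wb"))
print(wproj(c,s,world(-30,-52.5,127)),wproj(c,s,world(-30,-52.5,109)), s["joint_pos"])
cv2.imwrite("pics/w5.png",c["img"][:,:,::-1])
E
```

```text
clock: 8.75
tool_pos: [451.2, 35.3, 138.2]
eef_rot: [-0.0, -0.661, 0.75, -0.0]
ft_force: [-0.2, -1.2, -0.3]
finger_gap: 38.4
[316.22016329 189.32932189] [316.29891869 184.53065677] [ 7.86315474e-02  1.76379721e-01 -4.21121679e-01  9.73416674e-01
 -6.17747450e-04 -1.36542211e+00]
```

View pics/w5.png

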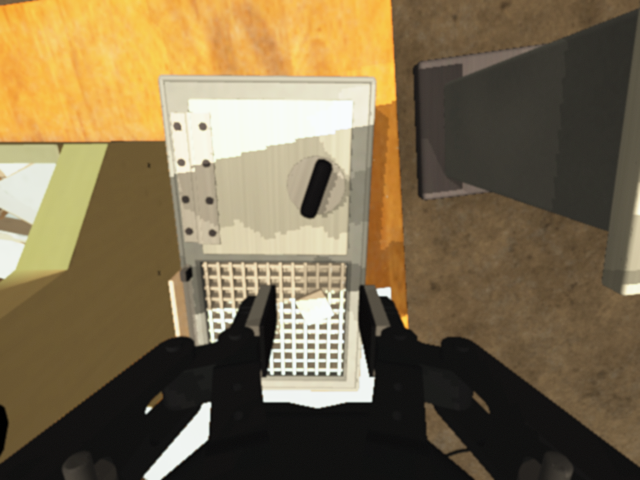

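The cover is shut. The black wing is at about (316,188), tilted from the hinge line. I'll measure it with a mask.

```bash
cat >> h.py <<'E'
def wonz(c,s,uv,z):
    H=np.array(c["hand_eye"]);t=q(s["eef_rot"]);e=s["tool_pos"]+t.apply(H[:3,3])
    d=t.apply(H[:3,:3]@np.linalg.inv(c["mtx"])@np.array([uv[0],uv[1],1.])); return e+d*(z-e[2])/d[2]
def local(p):
    c,s=np.cos(YAW),np.sin(YAW);d=np.array(p[:2])-G; return np.array([c*d[0]+s*d[1],-s*d[0]+c*d[1]])
E
python3 - <<'E'
from h import *; from plant import r
import pickle
s,c=pickle.load(open("w5.pkl","rb"))
m=(c["img"].max(2)<45).astype(np.uint8); m[:150]=0;m[225:]=0;m[:,:285]=0;m[:,350:]=0
cs,_=cv2.findContours(m,cv2.RETR_EXTERNAL,cv2.CHAIN_APPROX_NONE);k=max(cs,key=cv2.contourArea)
print(cv2.contourArea(k),cv2.minAreaRect(k))
P=np.array([wonz(c,s,u,125)[:2] for u in k[:,0]]).astype(np.float32)
rc=cv2.minAreaRect(P);print(rc,"local",local(rc[0]))
vx,vy,_,_=cv2.fitLine(P,cv2.DIST_L2,0,.01,.01).ravel();a=np.arctan2(vy,vx)
turn=(a-np.pi/2-YAW+np.pi/2)%np.pi-np.pi/2;print("wing world ang",a,"turn",turn)
print("deck corners",[local(wonz(c,s,u,90)) for u in((160,77),(375,78))])
W=world(-30,-52.5,0);W=np.r_[(rc[0]+W[:2])/2]
print("nominal",world(-30,-52.5,0),"move to",rc[0],rows(s,[*rc[0],s["tool_pos"][2]],np.pi+YAW+turn),rows(s,[*rc[0],s["tool_pos"][2]],YAW+turn))
E
```

```text
816.0 ((315.79510498046875, 188.27658081054688), (15.810056686401367, 58.805198669433594), 19.179006576538086)
((446.2033386230469, -9.006103515625), (32.981536865234375, 8.78635311126709), 63.93622589111328) local [-29.66248414 -52.36573915]
wing world ang 1.1231539 turn -0.31564248
deck corners [array([  64.8003588 , -114.04734349]), array([ -65.15189358, -114.23094912])]
nominal [445.85108792  -9.09477356   0.        ] move to (446.2033386230469, -9.006103515625) (array([ 0.0446, -0.0007,  0.    ]), array([-1.000e-04, -6.000e-04,  3.209e-01])) (array([ 0.0446, -0.0007,  0.    ]), array([ 9.0000e-04, -2.0000e-04, -2.8207e+00]))
```

Wing at (446.2,-9.0), turn -0.316; its length and position agree with the predictions. I'll go above it, lined up, then down and grip.

```bash
python3 -m crank '[{"ax":0,"ay":0,"az":0.11,"tx":0.015,"ty":-0.0005,"tz":0,"claw":0.55},{"ax":0,"ay":0,"az":0.22,"tx":0.03,"ty":-0.0005,"tz":0,"claw":0.55},{"ax":0,"ay":0,"az":0.32,"tx":0.0446,"ty":-0.0007,"tz":0,"claw":0.55},{"ax":0,"ay":0,"az":0.32,"tx":0.0446,"ty":-0.0007,"tz":0.01,"claw":0.55},{"ax":0,"ay":0,"az":0.32,"tx":0.0446,"ty":-0.0007,"tz":0.02,"claw":0.55},{"ax":0,"ay":0,"az":0.32,"tx":0.0446,"ty":-0.0007,"tz":0.03,"claw":0.55}]'
python3 - <<'E'
from h import *; from plant import r
s=r.sense();print(s["tool_pos"],rows(s,[446.2,-9.0,80],np.pi+YAW-.3156))
E
```

```text
clock: 9.4
tool_pos: [445.5, -9.5, 107.1]
eef_rot: [-0.0, -0.532, 0.847, 0.0]
ft_force: [0.6, -0.6, 0.3]
finger_gap: 38.8
[445.52253347  -9.54276781 107.1313447 ] (array([-0.0008, -0.0004,  0.0271]), array([ 0.001 , -0.0002, -0.0007]))
```

```bash
python3 -m crank '[{"ax":0,"ay":0,"az":0,"tx":-0.0005,"ty":-0.0004,"tz":0.01,"claw":0.55},{"ax":0,"ay":0,"az":0,"tx":-0.0005,"ty":-0.0004,"tz":0.02,"claw":0.55},{"ax":0,"ay":0,"az":0,"tx":-0.0005,"ty":-0.0004,"tz":0.0265,"claw":0.55}]'; python3 -m crank '[{"ax":0,"ay":0,"az":0,"tx":0,"ty":0,"tz":0,"claw":0.8},{"ax":0,"ay":0,"az":0,"tx":0,"ty":0,"tz":0,"claw":0.9},{"ax":0,"ay":0,"az":0,"tx":0,"ty":0,"tz":0,"claw":1},{"ax":0,"ay":0,"az":0,"tx":0,"ty":0,"tz":0,"claw":1},{"ax":0,"ay":0,"az":0,"tx":0,"ty":0,"tz":0,"claw":1},{"ax":0,"ay":0,"az":0,"tx":0,"ty":0,"tz":0,"claw":1}]'
```

```text
clock: 9.7
tool_pos: [446.0, -8.8, 80.6]
eef_rot: [-0.001, -0.532, 0.847, 0.0]
ft_force: [-0.7, -0.3, 0.4]
finger_gap: 38.6
clock: 10.3
tool_pos: [446.8, -9.1, 82.1]
eef_rot: [0.0, -0.532, 0.847, -0.0]
ft_force: [-0.2, 0.1, -0.9]
finger_gap: 8.2
```

```bash
for i in 1 2 3; do python3 -m crank '[{"ax":0,"ay":0,"az":0,"tx":0,"ty":0,"tz":0.001,"claw":1},{"ax":0,"ay":0,"az":0,"tx":0,"ty":0,"tz":0.001,"claw":1},{"ax":0,"ay":0,"az":0,"tx":0,"ty":0,"tz":0.001,"claw":1}]' | grep -E "pos|force|gap";done; python3 -c "
from plant import r
s=r.sense();print(s['ft_force'],s['torque'])"
```

```text
tool_pos: [446.8, -9.1, 81.0]
ft_force: [-0.7, 0.6, 1.4]
finger_gap: 8.6
tool_pos: [446.8, -9.1, 80.0]
ft_force: [-0.7, 1.3, 1.7]
finger_gap: 8.4
tool_pos: [446.8, -9.1, 79.0]
ft_force: [0.1, 1.4, 2.5]
finger_gap: 8.3
[0.11800453 1.37941727 2.53197731] [0.23694968 0.12586991 0.02650845]
```

```bash
for i in 1 2; do python3 -m crank '[{"ax":0,"ay":0,"az":0,"tx":0,"ty":0,"tz":0.0005,"claw":1},{"ax":0,"ay":0,"az":0,"tx":0,"ty":0,"tz":0.0005,"claw":1},{"ax":0,"ay":0,"az":0,"tx":0,"ty":0,"tz":0.0005,"claw":1}]' | grep -E "pos|force|gap";done; python3 -c "
from plant import r
s=r.sense();print(s['ft_force'],s['torque'])"
```

```text
tool_pos: [446.8, -9.1, 78.4]
ft_force: [-0.3, 1.6, 3.1]
finger_gap: 8.3
tool_pos: [446.8, -9.1, 77.9]
ft_force: [-0.7, 1.6, 3.3]
finger_gap: 8.3
[-0.70108443  1.58663424  3.28845163] [0.39275559 0.1122055  0.02804023]
```

The force follows the spring alone (0.8 N/mm × 4.2 mm), so the pin seems to be in the slot already. Continuing gently.

```bash
for i in 1 2 3; do python3 -m crank '[{"ax":0,"ay":0,"az":0,"tx":0,"ty":0,"tz":0.0005,"claw":1},{"ax":0,"ay":0,"az":0,"tx":0,"ty":0,"tz":0.001,"claw":1}]' | grep -E "pos|force|gap";done; python3 -c "
from plant import r
s=r.sense();print(s['ft_force'],s['torque'])"
```

```text
tool_pos: [446.8, -9.1, 76.9]
ft_force: [-0.2, 2.1, 4.4]
finger_gap: 8.3
tool_pos: [446.8, -9.1, 76.0]
ft_force: [-0.5, 1.4, 5.2]
finger_gap: 8.2
tool_pos: [446.8, -9.1, 75.0]
ft_force: [-0.9, 2.3, 5.5]
finger_gap: 8.2
[-0.91198026  2.25241494  5.47120167] [ 0.36746641  0.24780437 -0.00508002]
```

```bash
for i in 1 2 3; do python3 -m crank '[{"ax":0,"ay":0,"az":0,"tx":0,"ty":0,"tz":0.0005,"claw":1},{"ax":0,"ay":0,"az":0,"tx":0,"ty":0,"tz":0.001,"claw":1}]' | grep -E "pos|force|gap";done; python3 -c "
from plant import r
s=r.sense();print(s['ft_force'],s['torque'])"
```

```text
tool_pos: [446.8, -9.1, 74.1]
ft_force: [-1.0, 1.2, 6.3]
finger_gap: 8.4
tool_pos: [446.8, -9.1, 73.1]
ft_force: [-1.6, 2.5, 6.5]
finger_gap: 8.2
tool_pos: [446.8, -9.1, 72.2]
ft_force: [-2.5, 2.7, 8.3]
finger_gap: 8.4
[-2.48626751  2.68406706  8.28228531] [0.38639445 0.33251266 0.01894954]
```

```bash
python3 -m crank '[{"ax":0,"ay":0,"az":0,"tx":0,"ty":0,"tz":0.0004,"claw":1},{"ax":0,"ay":0,"az":0,"tx":0,"ty":0,"tz":0.0007,"claw":1},{"ax":0,"ay":0,"az":0,"tx":0,"ty":0,"tz":0.0007,"claw":1}]';  python3 -c "
from plant import r
s=r.sense();print(s['ft_force'],s['torque'])"; python3 -m crank '[{"ax":0,"ay":0,"az":0.05,"tx":0,"ty":0,"tz":0,"claw":1},{"ax":0,"ay":0,"az":0.1,"tx":0,"ty":0,"tz":0,"claw":1},{"ax":0,"ay":0,"az":0.15,"tx":0,"ty":0,"tz":0,"claw":1},{"ax":0,"ay":0,"az":0.15,"tx":0,"ty":0,"tz":0,"claw":1}]'; python3 -c "
from plant import r
s=r.sense();print(s['ft_force'],s['torque'])"
```

```text
clock: 13.3
tool_pos: [446.8, -9.1, 71.6]
eef_rot: [0.0, -0.532, 0.847, -0.0]
ft_force: [-1.9, 1.8, 8.4]
finger_gap: 8.0
[-1.86099878  1.82877148  8.41518946] [0.41959117 0.35880835 0.01196269]
clock: 13.7
tool_pos: [447.0, -9.2, 71.7]
eef_rot: [0.0, -0.467, 0.884, -0.0]
ft_force: [-1.6, 1.5, 7.7]
finger_gap: 8.3
[-1.58792321  1.51413     7.74147003] [ 0.37015254  0.30874486 -0.00342482]
```

It turns freely below the receptacle. Completing the quarter turn.

```bash
python3 -m crank '[{"ax":0,"ay":0,"az":0.14,"tx":0,"ty":0,"tz":0,"claw":1},{"ax":0,"ay":0,"az":0.28,"tx":0,"ty":0,"tz":0,"claw":1},{"ax":0,"ay":0,"az":0.42,"tx":0,"ty":0,"tz":0,"claw":1},{"ax":0,"ay":0,"az":0.56,"tx":0,"ty":0,"tz":0,"claw":1},{"ax":0,"ay":0,"az":0.7,"tx":0,"ty":0,"tz":0,"claw":1},{"ax":0,"ay":0,"az":0.84,"tx":0,"ty":0,"tz":0,"claw":1},{"ax":0,"ay":0,"az":0.98,"tx":0,"ty":0,"tz":0,"claw":1}]'; python3 -c "
from plant import r
s=r.sense();print(s['ft_force'],s['torque'])"; python3 -m crank '[{"ax":0,"ay":0,"az":0.12,"tx":0,"ty":0,"tz":0,"claw":1},{"ax":0,"ay":0,"az":0.24,"tx":0,"ty":0,"tz":0,"claw":1},{"ax":0,"ay":0,"az":0.36,"tx":0,"ty":0,"tz":0,"claw":1},{"ax":0,"ay":0,"az":0.44,"tx":0,"ty":0,"tz":0,"claw":1},{"ax":0,"ay":0,"az":0.44,"tx":0,"ty":0,"tz":0,"claw":1}]'; python3 -c "
from plant import r
s=r.sense();print(s['ft_force'],s['torque'],s['joint_pos'])"
```

```text
clock: 14.4
tool_pos: [447.4, -10.0, 71.8]
eef_rot: [0.001, 0.007, 1.0, -0.001]
ft_force: [-1.3, 0.2, 8.2]
finger_gap: 8.5
[-1.34132741  0.21504969  8.18630935] [-0.09224785  0.26624381  0.00723509]
clock: 14.9
tool_pos: [447.4, -10.4, 71.8]
eef_rot: [0.001, 0.223, 0.975, -0.001]
ft_force: [-1.4, -1.3, 7.9]
finger_gap: 8.3
[-1.37119497 -1.34674805  7.90101214] [-0.26874805  0.23508629 -0.03650143] [-0.02107904  0.22974737 -0.54715525  0.79236425 -0.00274395  0.42889745]
```

```bash
for i in 1 2 3; do python3 -m crank '[{"ax":0,"ay":0,"az":0,"tx":0,"ty":0,"tz":-0.0005,"claw":1},{"ax":0,"ay":0,"az":0,"tx":0,"ty":0,"tz":-0.001,"claw":1},{"ax":0,"ay":0,"az":0,"tx":0,"ty":0,"tz":-0.001,"claw":1}]'| grep -E "pos|force";done
```

```text
tool_pos: [447.4, -10.4, 72.8]
ft_force: [-0.9, -1.3, 6.6]
tool_pos: [447.3, -10.4, 73.7]
ft_force: [-0.3, -1.2, 6.2]
tool_pos: [447.3, -10.4, 74.6]
ft_force: [-0.4, -1.2, 5.8]
```

The stud rose past 9.4 mm to about 7.5 mm with the spring still pushing, so it is in the groove. Releasing.

```bash
python3 -m crank '[{"ax":0,"ay":0,"az":0,"tx":0,"ty":0,"tz":0,"claw":0.8},{"ax":0,"ay":0,"az":0,"tx":0,"ty":0,"tz":0,"claw":0.55},{"ax":0,"ay":0,"az":0,"tx":0,"ty":0,"tz":0,"claw":0.55},{"ax":0,"ay":0,"az":0,"tx":0,"ty":0,"tz":0,"claw":0.55},{"ax":0,"ay":0,"az":0,"tx":0,"ty":0,"tz":-0.02,"claw":0.55},{"ax":0,"ay":0,"az":0,"tx":0,"ty":0,"tz":-0.05,"claw":0.55},{"ax":0,"ay":0,"az":0,"tx":0,"ty":0,"tz":-0.09,"claw":0.55},{"ax":0,"ay":0,"az":0,"tx":0,"ty":0,"tz":-0.1,"claw":0.55}]'; python3 - <<'E'
from h import *; from plant import r
s=r.sense();print(s["joint_pos"][5],rows(s,world(-30,-9,165),np.pi+YAW))
E
```

```text
clock: 16.6
tool_pos: [449.2, -9.3, 177.8]
eef_rot: [0.003, 0.222, 0.975, 0.001]
ft_force: [1.5, -1.5, -0.2]
finger_gap: 38.5
0.42753940088031417 (array([0.0167, 0.04  , 0.0128]), array([-0.0038,  0.0063, -1.8868]))
```

```bash
python3 -m crank '[{"ax":0,"ay":0,"az":-0.14,"tx":0.002,"ty":0.01,"tz":0,"claw":0.55},{"ax":0,"ay":0,"az":-0.28,"tx":0.005,"ty":0.02,"tz":0,"claw":0.55},{"ax":0,"ay":0,"az":-0.42,"tx":0.01,"ty":0.03,"tz":0,"claw":0.55},{"ax":0,"ay":0,"az":-0.56,"tx":0.017,"ty":0.04,"tz":0,"claw":0.55},{"ax":0,"ay":0,"az":-0.7,"tx":0.017,"ty":0.04,"tz":0,"claw":0.55},{"ax":0,"ay":0,"az":-0.84,"tx":0.017,"ty":0.04,"tz":0,"claw":0.55},{"ax":0,"ay":0,"az":-0.98,"tx":0.017,"ty":0.04,"tz":0,"claw":0.55},{"ax":0,"ay":0,"az":-1.12,"tx":0.017,"ty":0.04,"tz":0,"claw":0.55},{"ax":0,"ay":0,"az":-1.26,"tx":0.017,"ty":0.04,"tz":0,"claw":0.55},{"ax":0,"ay":0,"az":-1.4,"tx":0.017,"ty":0.04,"tz":0,"claw":0.55}]'
python3 -m crank '[{"ax":0,"ay":0,"az":-0.14,"tx":0,"ty":0,"tz":0,"claw":0.55},{"ax":0,"ay":0,"az":-0.28,"tx":0,"ty":0,"tz":0,"claw":0.55},{"ax":0,"ay":0,"az":-0.42,"tx":0,"ty":0,"tz":0.01,"claw":0.55},{"ax":0,"ay":0,"az":-0.48,"tx":0,"ty":0,"tz":0.02,"claw":0.55},{"ax":0,"ay":0,"az":-0.48,"tx":0,"ty":0,"tz":0.03,"claw":0.55},{"ax":0,"ay":0,"az":-0.48,"tx":0,"ty":0,"tz":0.03,"claw":0.55},{"ax":0,"ay":0,"az":-0.48,"tx":0,"ty":0,"tz":0.03,"claw":0.55}]'
python3 - <<'E'
from h import *; from plant import r
s=r.sense();c=r.camera("wrist")
ctr=wproj(c,s,world(-30,-52.5,118)); print(ctr)
x,y=ctr.astype(int); I=c["img"]
m=(I.max(2)<45).astype(np.uint8); k=np.zeros_like(m); cv2.circle(k,(x,y),38,1,-1); m&=k
cs,_=cv2.findContours(m,cv2.RETR_EXTERNAL,cv2.CHAIN_APPROX_NONE);k=max(cs,key=cv2.contourArea)
for z in(118,127):
    P=np.array([wonz(c,s,u,z)[:2] for u in k[:,0]]).astype(np.float32);rc=cv2.minAreaRect(P)
    vx,vy,_,_=cv2.fitLine(P,cv2.DIST_L2,0,.01,.01).ravel();a=np.arctan2(vy,vx)
    print(z,rc,local(rc[0]),"turn",(a-YAW-np.pi/2)%np.pi-np.pi)
a=I[60:,100:460,::-1]; cv2.imwrite("pics/w6.png",cv2.resize(a,None,fx=1.4,fy=1.4))
E
```

```text
clock: 17.6
tool_pos: [448.2, 34.2, 173.5]
eef_rot: [-0.001, -0.461, 0.887, 0.0]
ft_force: [-0.3, -0.1, -0.7]
finger_gap: 38.4
clock: 18.3
tool_pos: [448.3, 34.2, 143.8]
eef_rot: [-0.0, -0.656, 0.755, 0.0]
ft_force: [-0.0, 0.1, 0.9]
finger_gap: 38.4
[310.77025298 187.88160409]
118 ((445.97381591796875, -9.099381446838379), (9.83198070526123, 32.11507034301758), 63.6457633972168) [-29.87773318 -52.48841471] turn -1.8917474
127 ((445.6089172363281, -10.483612060546875), (9.3879976272583, 30.664857864379883), 63.6458625793457) [-30.05726919 -53.90863028] turn -1.8917496
```

View pics/w6.png

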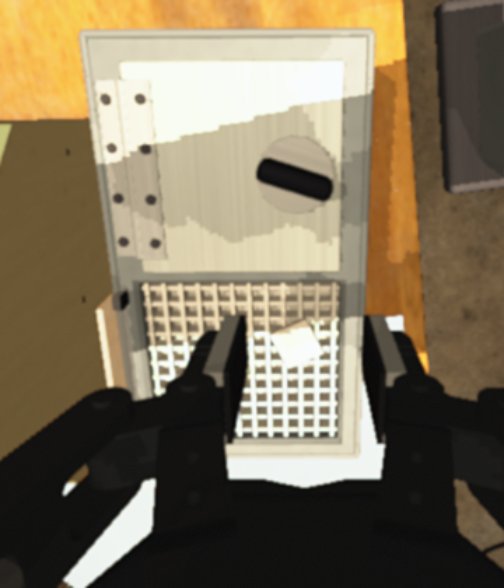

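The picture shows the cover shut, the wing turned to -1.89 rad, the gripper clear and the tile in place. Fitting the wing's top at z≈118–119 puts it on the stud axis, so the stud is down. Handing in.

```bash
python3 -c "
from plant import r
print(r.job_done())"
```

```text
the job is handed in; nothing more can be done
None
```

The hatch cover is shut and the wing stud is locked; I handed the job in at about 18 s.

**What I did**
- **Cover:** I pushed it down beside the stud with the closed fingertips. It came up firm on its stop at about 10 N.
- **Stud:** I gripped the wing at -0.32 rad. The pin happened to line up with the slot as it stood, so no searching was needed. All the way to 10.5 mm the force matched the spring alone, 8.4 N at most. I then turned it 1.57 rad clockwise with almost no resistance and let it rise before letting go.

**Last checks**
- **Locked:** Before release the stud had risen past 9.4 mm to about 7.5 mm with the spring still pushing at 5.8 N, so it is in the groove. The final picture gives the wing at -1.89 rad (a turn of 1.576) with its top at the lowered height. The picture alone could not tell 7.5 mm from 9.4 mm.
- **Surroundings:** The tile on the grid looks unmoved and the gripper was clear of everything. I never went near the nippers or the copper piece, but I did not look at them again at the end.

**What disagreed**
- **Fingertip position:** The real fingertips sat about 30 mm behind the reported tool point, in both camera views and by contact. I first took this for the finger slipping past the cover, so I lifted off once, worked by feel from there, and allowed for the 30 mm.
- **Wing thickness:** The gripper read 8.3 mm across the wing, against the 10 mm given.

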